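# Fit the coarse cutting grid into the bench strip cutter

### The job

Get the strip cutter ready for the next batch: pull its pusher back out of the way, take the coarse grid (red tab) from the rack, and slide its ears down the two clip-lined slots until both ears sit home on the rests at the slot bottoms and the grid is level. The rests were set by the last user, so feel for them; push firmly past the spring clips but never force it (the blades bend), then let go, and leave the fine grid and the other things on the table where they are.

Things in the scene. Friction and masses are not known exactly. Their poses are not given: they have to be found in the camera images.
- cutter: Bench strip cutter, fixed. Origin on the table under the middle of its two slots; +x the way food is pushed, z up. Base x -265 to +75 mm, 190 wide, its top 30 mm above the table. Two posts at y +-57 to +-91 mm (x +-14), flared mouths 138 mm up. In each a vertical slot, 10.5 mm wide in x, open upwards and to the middle, with a rest for the ear at its bottom.
- rest: The two rests in the slot bottoms (origin as the cutter's). Both are set to the same height by the last user with the setting screws: their tops lie anywhere from 64 to 82 mm above the table, not measured, to be felt. The grid is home when its ears stand on both; there it stops hard. The blades bend if it is pressed on the rests with more than 35 N, knocks included.
- seat (a point): Point midway between the two slots, 64 mm above the table, where the rests' tops are at their lowest setting; axes as the cutter's. Home, the ears' undersides are 0 to 18 mm above this.
- clip_l (a joint): Brass leaf spring clip at the outer end of the +y slot: how far it is pressed outwards, m (0 free, 0.003 with an ear past it). Its crest is 94 mm above the table, 66 mm from the middle. The ears' undersides meet both clips at about 101 mm; passing the crests takes 13 to 18 N in all over 7 mm, then the grid drags at 4 to 8 N and stays where it is left, easily askew.
- clip_r (a joint): The same clip in the -y slot.
- pusher (a joint): Travel of the pusher, m: 0 = fully forward, its white block standing between the slots in the grid's way; 0.10 = fully back at its stop (towards -x of the cutter). Slides stiffly (3 N and drag) and stays where it is left. Well clear of the slots beyond 0.06.
- knob (a point): Middle of the pusher's upright black round knob, 26 mm in diameter, 38 mm tall, 128 mm above the table (its top 18 mm higher), 70 mm behind the slots with the pusher fully forward. It moves with the pusher; axes as the cutter's.
- coarse_grid (a point): Coarse cutting grid (5 x 4 cells, red tab), loose, 0.3 kg: middle of its upright steel frame, 110 wide (y), 100 tall (z), 10 thick (x), alike either way round. On its top edge (50 mm above this point) a red tab 34 wide, 14 thick, to 81 mm above the point, to grip across its thickness. Each side has an ear 8 thick, 45 tall, reaching 69 mm from the middle. In the rack the point is 62 mm above the table.
- ear_a (a point): Underside of the coarse grid's +y ear, 62 mm from the middle and 20 mm below the middle of the frame; axes as the grid's.
- ear_b (a point): Underside of the coarse grid's -y ear, 62 mm from the middle and 20 mm below the middle of the frame; axes as the grid's.
- rack: Blue plastic rack, fixed, 170 x 130 mm, its floor 12 mm above the table, origin on the table under its middle. Two standing places at x = -45 and +45 mm, each between pairs of posts (tops 57 mm above the table) with 2 mm play; the grids stand across it, their thickness along the rack's x.
- fine_grid (a point): Fine cutting grid (10 x 9 cells, yellow tab), loose, otherwise the same size and shape as the coarse one: middle of its frame. It stands in the rack's other place; leave it there.
- cleaver_mid (a point): Middle of a steel cleaver, 300 mm long, lying on the wooden board; leave it.
- bowl: Steel bowl, 140 mm across, 60 mm tall, origin under its middle; leave it.
- jar_mid (a point): Middle of a closed yellow jar with red lid, 72 mm across, 105 mm tall; leave it.
Things that resemble listed ones, but are neither listed nor needed, are in the scene too. Leave any blue or orange look-alike of the part that bears coarse_grid alone.

How it is judged (in metres and radians):
On the way, in this order (a step that is already met when the one before it is completed fails the run):
1. the pusher is pulled back clear of the slots (value of joint pusher above 0.06 m), for 0.2 s.
2. both ears of the coarse grid are down in the slots, on the clips (z of each of ear_a, ear_b in the frame of seat below 0.04 m and horizontal distance between coarse_grid and seat below 0.006 m), for 0.1 s.
At the end, for the whole second after the job is handed in: The coarse grid stands in the slots, its ears touching the rests (over 0.3 N) and under 20 mm above the seat point, level from ear to ear within 0.015 rad, within 5 mm of the slots' middle and square to them within 0.08 rad, at rest; the robot touches nothing; the pusher is still back (over 0.05 m) (contact force between coarse and rest above 0.3 N and z of each of ear_a, ear_b in the frame of seat below 0.02 m and angle between coarse_grid's own y axis and vertical between 1.5558 and 1.5858 rad and horizontal distance between coarse_grid and seat below 0.005 m and angle between the x axis of coarse_grid and the x axis of seat, either way round below 0.08 rad and value of joint pusher above 0.05 m and linear speed of coarse below 0.01 m/s and contact force between each of the fingers, the arm and anything else below 0.1 N).
It fails at once if the ears are pressed onto the rests with more than 35 N (contact force between coarse and rest above 35 N).
It fails at once if the grid is forced: all its contact forces in the cutter, squeeze of clips and walls included, add up to more than 120 N (contact force between coarse and cutter above 120 N).
It fails at once if the fine grid is disturbed (moved over 2.5 cm) (distance of fine_grid from where it was at the start of the episode above 0.025 m).
It fails at once if the cleaver, the bowl or the jar is disturbed (moved over 2.5 cm) (distance of any of cleaver_mid, bowl, jar_mid from where it was at the start of the episode above 0.025 m).
It also fails if it takes over 66 s, if anything falls off the work surface, if the arm or the gripper's body presses on something with over 40 N, if the wrist force passes 120 N, or if a joint passes its speed limit or range.

### The arm

A 6-joint arm with a two-finger parallel gripper is mounted at the origin on the work surface. World frame = base frame: x ahead of the robot, y to its left, z up, the work surface at z = 0. Lengths are in m, angles in degrees, forces in N, time in s.
With the tool pointing down it reaches from about 0.375 to 0.75 m from the base axis. Payload 9 kg.
Tool frame: the origin (TCP) lies at the very end of the fingers, on their centre line; the grasp point (between the pads) lies 19 mm behind it; z points along the fingers, y is the direction in which the jaws open and shut (so a half turn about z gives the same grasp; the last joint's range is limited). The gripper opens to 85 mm and grips with 20 to 120 N. Pads are 22 mm wide; open, the fingers measure 114 mm over their backs; the gripper's body (76 mm by 85 mm) begins 54 mm behind the grasp point. The pads swing forward as they close: fully open they stand 13 mm farther back than shut.
Start: joints at [50.953, 5.964, 5.575, 89.605, 0, 77.527], TCP at [0.268, 0.537, 0.231] pointing down, gripper open.
Joint ranges: [-171.21, 171.21], [-48.23, 106.86], [-62.78, 66.21], [-105.2, 120.99], [-86.42, 89.51], [-180, 180]. Speed limits (degrees/s): [127.2, 127.2, 147.25, 180, 180, 180].

### API

Orientations are given as a 3x3 rotation matrix whose columns are the frame's x, y, z axes.
In Python, from plant import ctrl, eyes gives the robot as it stands.
- The arm moves only by the tool drive_tool, never from a script. Its argument "rows" is one flat list of numbers, 6 for each row, row after row: the shift along the world's x, y, z in cm, then the turn, a rotation vector about the world's x, y, z in rad. A call has 1 to 20 rows; each row is the pose to reach, as a shift and turn from the pose commanded when the call began; what a row does not reach only later rows make up. A row lasts 1/12 s, in which the tool goes at most 41.7 mm and 7.16 degrees, less where a joint would pass 70% of its speed; a pose out of reach is approached as far as the arm can. A call with a gripper value outside its range is refused whole. "jaw" is the finger opening in cm, from 0 to 8.54, set as the call begins (left out, the last holds). The fingers move at their own pace and stop on an object; "force" is the grip in N (left out, the last holds). Time passes only in rows, so rows that repeat a pose let the fingers close. It gives the time, the measured TCP pose, the force and the opening at its end, in the units of the state.
- ctrl.get_obs(): the state, without advancing time (a new reading comes with each control period).
- eyes.camera(name): name is "scene" or "top" or "wrist"; returns a dict with "frame" (480x640x3 uint8, blue, green, red), "depth" (480x640 float32, m along the optical axis (not along the pixel's ray), 0 where there is no reading), "mtx" (3x3 intrinsics, pixels), "origin" and "rotation" of the camera in the world; the wrist camera has in their place "T_tool_cam" (4x4, takes a point from camera to tool coordinates, whose origin is the TCP and whose axes are the flange's). Camera axes: x right, y up, looking along -z (the intrinsics and any distortion apply to the point x, -y, -z); pixel columns grow to the right and rows downward; lengths in m; the calibration is good to about 2 mm. A picture is of the moment at which its call begins: read the wrist's pose just before it.
- ctrl.job_done(): hands the job in, once; it reports no verdict.
The state is a dict: "time_s": time; "q": joint angles; "dq": joint speeds; "effort": joint torques, N m; "tool_pos": TCP position; "tcp_rot": TCP orientation; "force": force on the tool from outside, world axes, zero at the start; "wrist_torque": the same for the moment, N m; "opening": finger opening in m.
Only numpy, scipy, OpenCV 4.12 (cv2) and the standard library are available. Lean on these libraries where they do the work, as an engineer would, in place of code of your own. Each camera call takes 0.05 s, during which the arm holds its last target.

## Working session

There is one attempt and no reset: what is moved stays moved. The work goes in short steps, Python scripts to look and compute and a tool call to move; the robot and the scene stay as the last step left them, time stands still between calls to the robot, and variables do not carry over. Pictures are saved under pics/ and viewed, and the job is handed in when it is done.

Besides the shell and the picture viewer there is one more tool, called as name(argument=value, ...) on one line, values as JSON. drive_tool: Moves the arm, as the interface text tells. Its arguments: {"type":"object","properties":{"rows":{"type":"array"},"jaw":{"type":"number"},"force":{"type":"number"}},"required":["rows"]}

```bash
mkdir -p pics; ls; python3 - <<'E'
from plant import ctrl,eyes
import cv2,pickle
o=ctrl.get_obs();print(o)
d={}
for n in("scene","top","wrist"):
    c=eyes.camera(n);d[n]=c;cv2.imwrite(f"pics/{n}0.png",c["frame"]);print(n,c["mtx"],c.get("origin"),c.get("rotation"),c.get("T_tool_cam"),[k for k in c])
pickle.dump(d,open("c0.pkl","wb"))
E
```

```text
pics
{'time_s': 0.0, 'q': array([ 5.09529739e+01,  5.99867946e+00,  5.52853387e+00,  8.96056135e+01,
       -6.86050623e-04,  7.75261290e+01]), 'dq': array([ 0.01729584,  0.04705162,  0.07421234, -0.07005681,  0.00893914,
        0.01573418]), 'effort': array([ 7.56007448e-04, -5.56936204e+01,  5.03643930e+01,  1.71920587e-02,
       -2.28699014e-04,  7.00458912e-06]), 'tool_pos': array([0.26819117, 0.5363555 , 0.23053588]), 'tcp_rot': array([[-8.94363819e-01,  4.47339558e-01, -8.23659730e-04],
       [ 4.47340232e-01,  8.94363263e-01, -1.03443720e-03],
       [ 2.73906323e-04, -1.29361934e-03, -9.99999126e-01]]), 'force': array([-0.1110064 , -0.14317041,  0.76166963]), 'wrist_torque': array([0.01660002, 0.00925082, 0.05527773]), 'opening': 0.08514796813164985}
scene [[528.73697921   0.         320.37745327]
 [  0.         528.73697921 240.32619576]
 [  0.           0.           1.        ]] [1.34590436 1.00422224 1.01422357] [[-0.79232946 -0.34534973  0.50293896]
 [ 0.6099505  -0.46624619  0.64076117]
 [ 0.01320668  0.81446182  0.58006683]] None ['frame', 'depth', 'mtx', 'origin', 'rotation']
top [[438.22335491   0.         319.45327109]
 [  0.         438.22335491 245.23237493]
 [  0.           0.           1.        ]] [ 0.41204569 -0.01499086  1.2313928 ] [[ 0.00818503  0.99311618 -0.11684714]
 [-0.99977142  0.00581934 -0.02057283]
 [-0.01975123  0.11698882  0.99293681]] None ['frame', 'depth', 'mtx', 'origin', 'rotation']
wrist [[432.00015153   0.         314.98222868]
 [  0.         432.00015153 238.237975  ]
 [  0.           0.           1.        ]] None None [[-5.53601819e-04  9.45566190e-01  3.25429369e-01  8.43461586e-02]
 [ 9.99999844e-01  5.46654363e-04  1.12785917e-04  1.01900159e-03]
 [-7.12508343e-05  3.25429381e-01 -9.45566345e-01 -1.43457229e-01]
 [ 0.00000000e+00  0.00000000e+00  0.00000000e+00  1.00000000e+00]] ['frame', 'depth', 'mtx', 'T_tool_cam']
```

View pics/scene0.png

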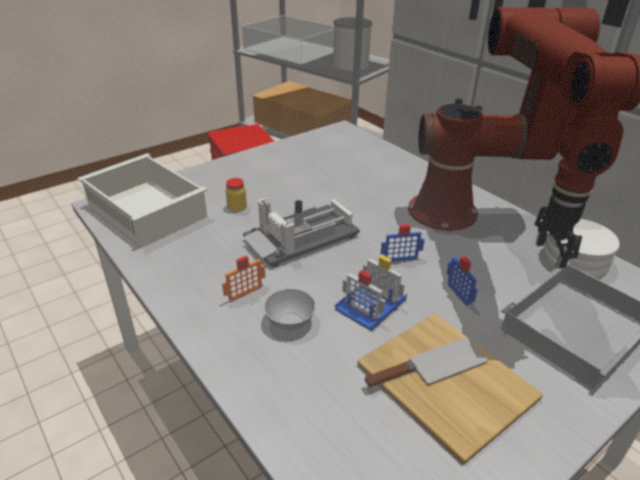

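View pics/top0.png

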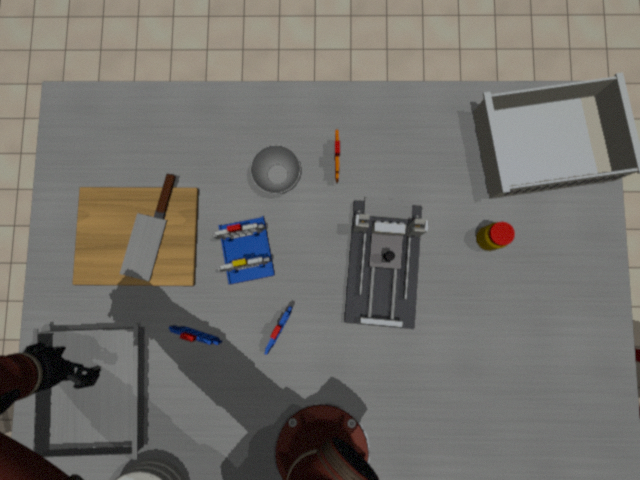

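View pics/wrist0.png

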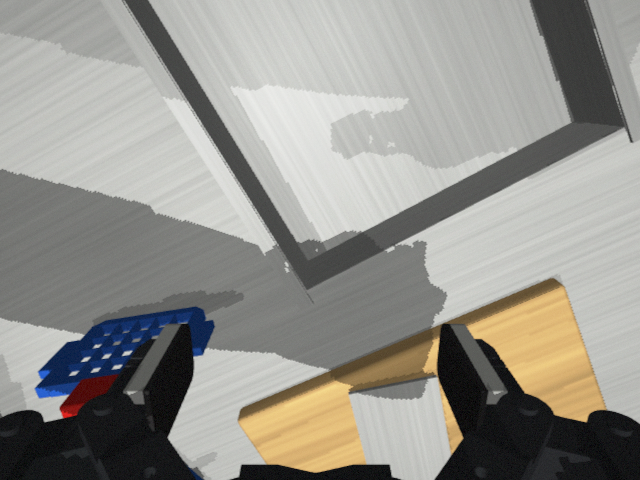

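In the top view, these could be taken for the coarse grid:
- steel grid with red tab in the rack, (236,229)
- blue look-alikes with red tabs, (196,336) and (279,328)
- orange look-alike, (337,155)
- fine grid with yellow tab, (243,263)

By the description I choose the steel one at (236,229). The cutter knob is at (388,256).

```bash
python3 - <<'E'
import cv2,pickle,numpy as np
d=pickle.load(open("c0.pkl","rb"))
t=d["top"]["frame"]; s=d["scene"]["frame"]
a=cv2.resize(t[205:295,200:290],None,fx=6,fy=6,interpolation=cv2.INTER_CUBIC);cv2.imwrite("pics/rackT.png",a)
a=cv2.resize(t[190:335,335:440],None,fx=4,fy=4,interpolation=cv2.INTER_CUBIC);cv2.imwrite("pics/cutT.png",a)
a=cv2.resize(s[180:330,230:430],None,fx=4,fy=4,interpolation=cv2.INTER_CUBIC);cv2.imwrite("pics/S.png",a)
E
```

```text
(no output)
```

View pics/rackT.png

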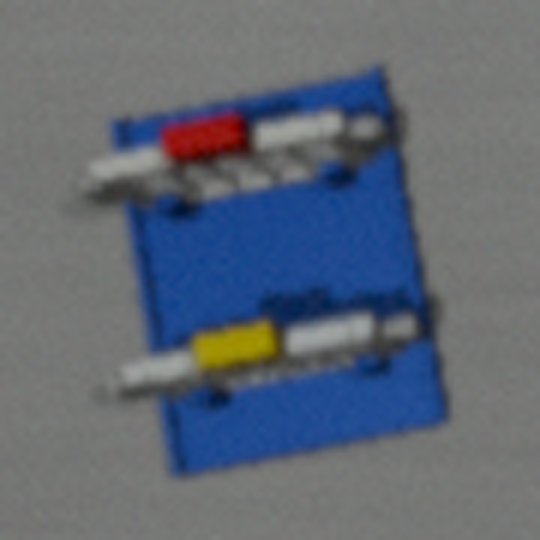

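View pics/cutT.png

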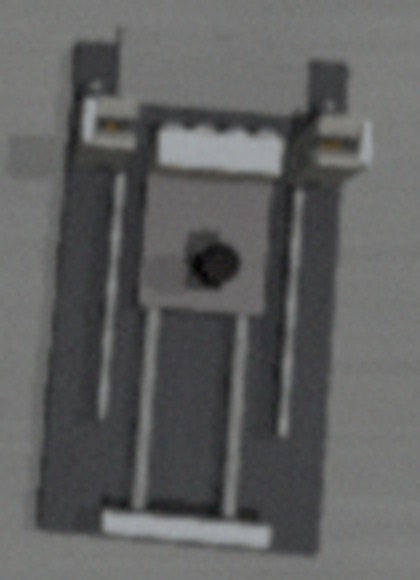

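View pics/S.png

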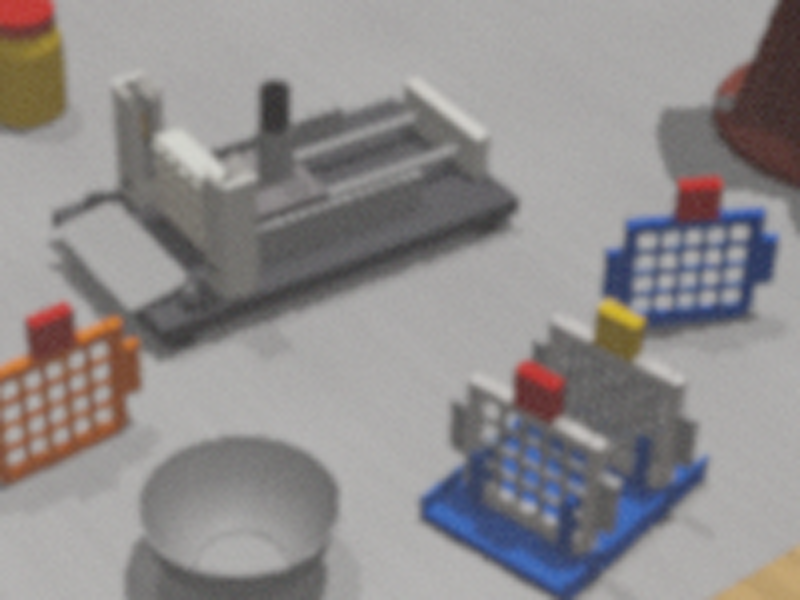

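The crops confirm it: the steel 5x4 grid with the red tab stands in the rack at crop (205,137). The cutter's posts are at crop (110,125) and (340,143), the knob at (215,262), and the pusher is forward.

```bash
cat > h.py <<'E'
import numpy as np
def ray(c,u,v):
    K=c["mtx"]; r=np.array([(u-K[0,2])/K[0,0],-(v-K[1,2])/K[1,1],-1.0]); return c["rotation"]@r
def atz(c,u,v,z):
    r=ray(c,u,v);o=c["origin"];return (o+r*(z-o[2])/r[2]).round(4)
def dep(c,u,v):
    d=c["depth"][int(round(v)),int(round(u))];return (c["origin"]+ray(c,u,v)*d).round(4)
def cloud(c):
    K=c["mtx"];v,u=np.mgrid[:480,:640];d=c["depth"]
    P=np.stack([(u-K[0,2])/K[0,0]*d,-(v-K[1,2])/K[1,1]*d,-d],-1)
    return P@c["rotation"].T+c["origin"]
def wr(c,o):
    T=c["T_tool_cam"];R=o["tcp_rot"];c["rotation"]=R@T[:3,:3];c["origin"]=R@T[:3,3]+o["tool_pos"];return c
E
python3 - <<'E'
import pickle;from h import *
d=pickle.load(open("c0.pkl","rb"));t=d["top"]
f=lambda x,y,k,ox,oy:(ox+(x+.5)/k-.5,oy+(y+.5)/k-.5)
C=lambda x,y:f(x,y,4,335,190); R=lambda x,y:f(x,y,6,200,205)
for n,p,z in(("knob",C(215,262),.146),("clipL?",C(115,125),.1),("clipR",C(338,144),.1),("postL outer top",C(84,98),.138),("postR",C(372,122),.138),
 ("base bl",C(38,528),.03),("base br",C(316,553),.03),("base fl",C(74,42),.03),("base fr",C(347,63),.03),("redtab",R(205,132),.143),("yel",R(236,340),.143),
 ("frame l",R(90,165),.112),("frame r",R(343,122),.112),("rack tl",R(112,122),.012),("tr",R(380,68),.012),("br",R(446,420),.012),("bl",R(175,472),.012)):
    print(n,np.round(p,1),atz(t,*p,z),dep(t,*p))
P=cloud(t);F=t["frame"].astype(int)
def rep(n,m):
    q=P[m];print(n,len(q),np.median(q,0).round(4),q.min(0).round(3),q.max(0).round(3))
v,u=np.mgrid[:480,:640]
rep("red",(F[...,2]>120)&(F[...,1]<70)&(u>220)&(u<250)&(v>215)&(v<240))
rep("knobtop",(P[...,2]>.14)&(P[...,2]<.16)&(u>375)&(u<400)&(v>240)&(v<270))
rep("postL",(P[...,2]>.13)&(P[...,2]<.15)&(u>350)&(u<374)&(v>205)&(v<240))
rep("postR",(P[...,2]>.13)&(P[...,2]<.15)&(u>405)&(u<435)&(v>205)&(v<240))
E
```

```text
knob [388.4 255.1] [ 0.5161 -0.1637  0.146 ] [ 0.5165 -0.1643  0.141 ]
clipL? [363.4 220.9] [ 0.6099 -0.1058  0.1   ] [ 0.6094 -0.1055  0.1029]
clipR [419.1 225.6] [ 0.5981 -0.2505  0.1   ] [ 0.5994 -0.2522  0.0917]
postL outer top [355.6 214.1] [ 0.6205 -0.0832  0.138 ] [ 0.6398 -0.0895  0.0368]
postR [427.6 220.1] [ 0.606  -0.2642  0.138 ] [ 0.6306 -0.2958 -0.0008]
base bl [344.1 321.6] [ 0.3459 -0.0585  0.03  ] [ 0.3442 -0.0596 -0.0018]
base br [413.6 327.9] [ 0.3311 -0.2453  0.03  ] [ 0.329  -0.2511 -0.0004]
base fl [353.1 200.1] [ 0.6807 -0.083   0.03  ] [ 0.6881 -0.0849 -0.0029]
base fr [421.4 205.4] [ 0.6666 -0.2724  0.03  ] [ 0.6735 -0.2794 -0.0029]
redtab [233.8 226.6] [0.5862 0.2243 0.143 ] [0.5863 0.2244 0.1427]
yel [238.9 261.2] [0.4986 0.2086 0.143 ] [0.4985 0.2083 0.1445]
frame l [214.6 232.1] [0.5765 0.2806 0.112 ] [0.5769 0.2813 0.1094]
frame r [256.8 224.9] [0.5959 0.1713 0.112 ] [0.5978 0.1733 0.1001]
rack tl [218.2 224.9] [0.6118 0.2973 0.012 ] [0.6105 0.2953 0.0199]
tr [262.9 215.9] [0.6382 0.1711 0.012 ] [6.404e-01 1.729e-01 3.000e-04]
br [273.9 274.6] [0.4725 0.1365 0.012 ] [0.4725 0.1366 0.0114]
bl [228.8 283.2] [0.4474 0.2621 0.012 ] [0.4472 0.2601 0.0209]
red 56 [0.5851 0.2265 0.1428] [0.577 0.211 0.138] [0.591 0.242 0.147]
knobtop 84 [ 0.5164 -0.1668  0.1446] [ 0.504 -0.178  0.14 ] [ 0.527 -0.155  0.149]
postL 104 [ 0.6088 -0.0969  0.1353] [ 0.59  -0.117  0.13 ] [ 0.622 -0.082  0.139]
postR 106 [ 0.5929 -0.2502  0.1349] [ 0.578 -0.264  0.13 ] [ 0.609 -0.23   0.139]
```

drive_tool(rows=[8,-23,5,0,0,-0.4,25,-70,5,0,0,-1.187,25,-70,5,0,0,-1.187,25,-70,5,0,0,-1.187,25,-70,5,0,0,-1.187,25,-70,5,0,0,-1.187,25,-70,5,0,0,-1.187,25,-70,5,0,0,-1.187,25,-70,5,0,0,-1.187,25,-70,5,0,0,-1.187,25,-70,5,0,0,-1.187,25,-70,5,0,0,-1.187,25,-70,5,0,0,-1.187,25,-70,5,0,0,-1.187,25,-70,5,0,0,-1.187,25,-70,5,0,0,-1.187,25,-70,5,0,0,-1.187,25,-70,5,0,0,-1.187,25,-70,5,0,0,-1.187,25,-70,5,0,0,-1.187], jaw=6)

```text
time_s: 1.82
tool_pos: [0.5183, -0.1649, 0.2803]
tcp_rot: [[0.083, 0.997, -0.002], [0.997, -0.083, 0.001], [0.001, -0.002, -1.0]]
force: [-0.1, 0.3, -0.3]
opening: 0.06
```

```bash
python3 - <<'E'
from plant import ctrl,eyes
import cv2,pickle
from h import *
o=ctrl.get_obs();print(o["time_s"],o["tool_pos"],o["tcp_rot"],o["q"],o["force"],o["opening"])
c=wr(eyes.camera("wrist"),o);cv2.imwrite("pics/w1.png",c["frame"]);pickle.dump(c,open("w1.pkl","wb"))
E
```

```text
1.8167 [ 0.51827185 -0.1649183   0.28027137] [[ 8.27627453e-02  9.96567980e-01 -1.60909821e-03]
 [ 9.96568819e-01 -8.27610473e-02  1.09479811e-03]
 [ 9.57870090e-04 -1.69418560e-03 -9.99998106e-01]] [-3.14401592e+01 -2.73120898e+00  1.84253290e+00  9.46851200e+01
  5.42864035e-03  6.33071774e+01] [-0.06329565  0.31448109 -0.28843523] 0.059963843716574754
```

View pics/w1.png

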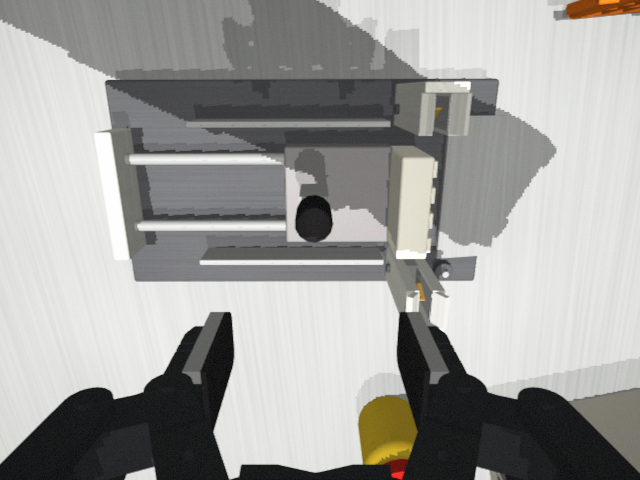

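The knob's top is at (315,218), the +y post's slot at about (441,108), and the -y post's slot at about (428,293). Next I'll take the slot geometry from enlarged crops.

```bash
python3 - <<'E'
import cv2,pickle
c=pickle.load(open("w1.pkl","rb"));f=c["frame"]
a=cv2.resize(f[70:145,385:485],None,fx=6,fy=6,interpolation=cv2.INTER_CUBIC)
b=cv2.resize(f[250:325,375:475],None,fx=6,fy=6,interpolation=cv2.INTER_CUBIC)
import numpy as np
cv2.imwrite("pics/p1.png",a);cv2.imwrite("pics/p2.png",b)
cv2.imwrite("pics/p3.png",cv2.resize(f[180:260,260:380],None,fx=6,fy=6,interpolation=cv2.INTER_CUBIC))
E
```

```text
(no output)
```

View pics/p1.png

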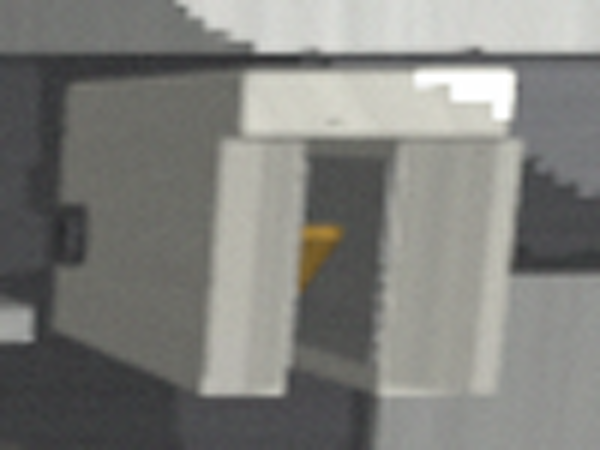

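View pics/p2.png

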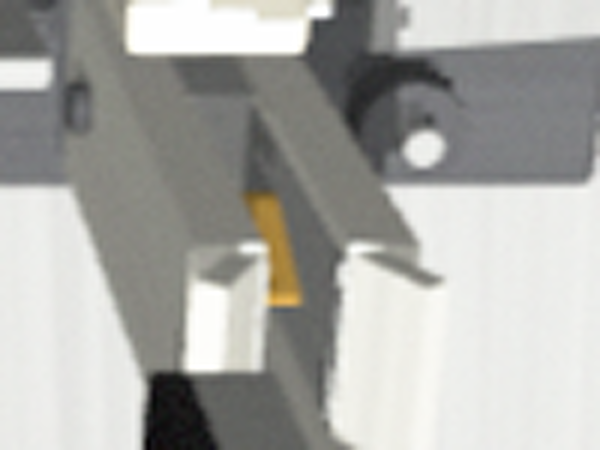

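View pics/p3.png

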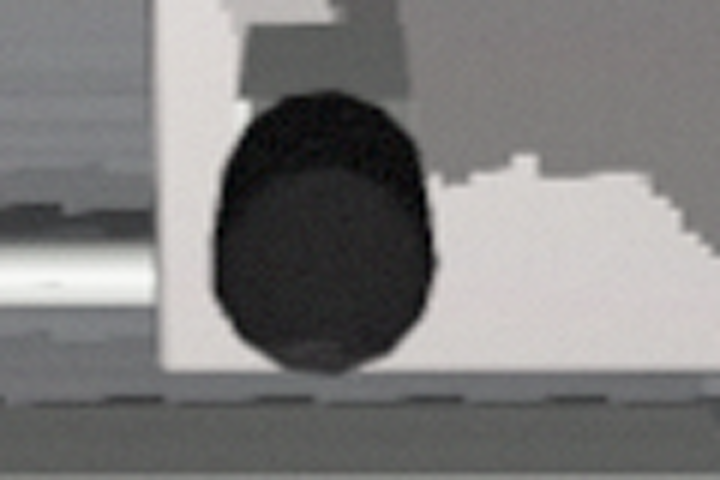

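```bash
python3 - <<'E'
import pickle;from h import *
c=pickle.load(open("w1.pkl","rb"))
A=lambda x,y:(385+(x+.5)/6-.5,70+(y+.5)/6-.5);B=lambda x,y:(375+(x+.5)/6-.5,250+(y+.5)/6-.5)
print(c["origin"])
print("knob",atz(c,314.2,225,.146),dep(c,314,225))
for n,p in (("A203,395",A(203,390)),("A288",A(280,390)),("A497",A(490,390)),("A378",A(384,390)),("A top220",A(225,145)),("Atop523",A(515,145)),("B190,250",B(190,250)),("B 268,243",B(268,243)),("B345,245",B(345,245)),("B418,243",B(418,243)),("B440,283",B(440,283)),("clipA",A(340,232)),("clipB",B(262,195)),("clipB2",B(300,300))):
    print(n,np.round(p,1),atz(c,*p,.138),dep(c,*p))
P=cloud(c);z=P[...,2];v,u=np.mgrid[:480,:640]
for n,m in(("L",(u>400)&(u<480)&(v<140)&(v>75)),("R",(u>390)&(u<470)&(v>285)&(v<312))):
    m=m&(z>.132)&(z<.15);q=P[m];print(n,len(q),q.mean(0).round(4),q.min(0).round(4),q.max(0).round(4))
# z profile along slot line
for vv in (90,95,100,110,120,130,134):
    print(vv,[tuple((P[vv,uu]*1000).round().astype(int)) for uu in range(418,474,4)])
for vv in (288,292,296,300):
    print(vv,[tuple((P[vv,uu]*1000).round().astype(int)) for uu in range(402,454,4)])
E
```

```text
[ 0.52561007 -0.08029016  0.42380771]
knob [ 0.5174 -0.1658  0.146 ] [ 0.5173 -0.1656  0.1466]
A203,395 [418.4 134.6] [ 0.5894 -0.113   0.138 ] [ 0.5915 -0.1141  0.1285]
A288 [431.2 134.6] [ 0.5976 -0.1137  0.138 ] [ 0.6003 -0.1149  0.1274]
A497 [466.2 134.6] [ 0.6202 -0.1155  0.138 ] [ 0.6206 -0.1157  0.1367]
A378 [448.6 134.6] [ 0.6088 -0.1146  0.138 ] [ 0.6114 -0.1156  0.1292]
A top220 [422.1  93.8] [ 0.5918 -0.0881  0.138 ] [ 0.5921 -0.0881  0.137 ]
Atop523 [470.4  93.8] [ 0.622  -0.0906  0.138 ] [ 0.622  -0.0906  0.1379]
B190,250 [406.2 291.2] [ 0.5799 -0.2243  0.138 ] [ 0.5816 -0.2289  0.1289]
B 268,243 [419.2 290.1] [ 0.5893 -0.2241  0.138 ] [ 0.5973 -0.2421  0.1022]
B345,245 [432.1 290.4] [ 0.5987 -0.2251  0.138 ] [ 0.6011 -0.23    0.1285]
B418,243 [444.2 290.1] [ 0.6075 -0.2256  0.138 ] [ 0.6467 -0.2951  0.0012]
B440,283 [447.9 296.8] [ 0.6102 -0.2312  0.138 ] [ 0.6104 -0.2315  0.1375]
clipA [441.2 108.2] [ 0.6039 -0.0978  0.138 ] [ 0.6111 -0.0994  0.1117]
clipB [418.2 282.1] [ 0.5886 -0.2176  0.138 ] [ 0.5986 -0.2394  0.0928]
clipB2 [424.6 299.6] [ 0.5932 -0.2321  0.138 ] [
[... 6676 characters left out ...]
nt64(-232), np.int64(136)), (np.int64(653), np.int64(-303), np.int64(1))]
300 [(np.int64(581), np.int64(-243), np.int64(115)), (np.int64(581), np.int64(-236), np.int64(129)), (np.int64(583), np.int64(-232), np.int64(137)), (np.int64(586), np.int64(-233), np.int64(136)), (np.int64(591), np.int64(-238), np.int64(127)), (np.int64(597), np.int64(-247), np.int64(111)), (np.int64(599), np.int64(-244), np.int64(116)), (np.int64(600), np.int64(-238), np.int64(128)), (np.int64(602), np.int64(-237), np.int64(130)), (np.int64(604), np.int64(-235), np.int64(134)), (np.int64(606), np.int64(-234), np.int64(136)), (np.int64(609), np.int64(-233), np.int64(139)), (np.int64(653), np.int64(-307), np.int64(3))]
```

drive_tool(rows=[0,0,0,0,0,0,-0.1,-0.1,-3,0,0,0,-0.1,-0.1,-6,0,0,0,-0.1,-0.1,-9,0,0,0,-0.1,-0.1,-12,0,0,0,-0.1,-0.1,-14.5,0,0,0,-0.1,-0.1,-16.3,0,0,0,-0.1,-0.1,-16.3,0,0,0,-0.1,-0.1,-16.3,0,0,0], jaw=4.5)

```text
time_s: 2.62
tool_pos: [0.5169, -0.1629, 0.1184]
tcp_rot: [[0.078, 0.997, -0.001], [0.997, -0.078, 0.001], [0.001, -0.001, -1.0]]
force: [-0.1, 0.5, 0.3]
opening: 0.0449
```

drive_tool(rows=[0,0,0,0,0,0,0,0,0,0,0,0,0,0,0,0,0,0,0,0,0,0,0,0,0,0,0,0,0,0,0,0,0,0,0,0], jaw=1.5, force=40)

```text
time_s: 3.12
tool_pos: [0.5184, -0.1644, 0.1207]
tcp_rot: [[0.08, 0.997, 0.003], [0.997, -0.08, -0.001], [-0.001, 0.003, -1.0]]
force: [-1.4, 3.7, 7.2]
opening: 0.0248
```

drive_tool(rows=[-0.4,0.03,0,0,0,0,-0.9,0.07,0,0,0,0,-1.4,0.11,0,0,0,0,-2,0.16,0,0,0,0,-2.6,0.21,0,0,0,0,-3.2,0.26,0,0,0,0,-3.8,0.31,0,0,0,0,-4.4,0.36,0,0,0,0,-5,0.41,0,0,0,0,-5.6,0.46,0,0,0,0,-6.2,0.51,0,0,0,0,-6.8,0.56,0,0,0,0,-7.2,0.59,0,0,0,0,-7.2,0.59,0,0,0,0,-7.2,0.59,0,0,0,0,-7.2,0.59,0,0,0,0])

```text
time_s: 4.45
tool_pos: [0.4462, -0.1586, 0.1206]
tcp_rot: [[0.08, 0.997, 0.003], [0.997, -0.08, -0.001], [-0.001, 0.003, -1.0]]
force: [-1.8, 3.8, 9.3]
opening: 0.0247
```

drive_tool(rows=[0,0,0,0,0,0,0,0,0,0,0,0,0,0,0,0,0,0,0,0,2,0,0,0,0,0,5,0,0,0,0,0,8,0,0,0,0,0,11,0,0,0,0,0,14,0,0,0,0,0,17,0,0,0,0,0,17,0,0,0,0,0,17,0,0,0], jaw=5)

```text
time_s: 5.37
tool_pos: [0.4462, -0.1591, 0.2901]
tcp_rot: [[0.08, 0.997, 0.003], [0.997, -0.08, -0.002], [-0.002, 0.003, -1.0]]
force: [0.0, -0.1, -0.9]
opening: 0.05
```

```bash
python3 - <<'E'
from plant import ctrl,eyes
import cv2,pickle
from h import *
o=ctrl.get_obs();print(o["time_s"],o["tool_pos"],o["tcp_rot"],o["q"],o["force"],o["opening"])
c=wr(eyes.camera("wrist"),o);cv2.imwrite("pics/w2.png",c["frame"]);pickle.dump(c,open("w2.pkl","wb"))
E
```

```text
5.3667 [ 0.44619007 -0.15908426  0.2901316 ] [[ 0.08003793  0.99678785  0.00281198]
 [ 0.99679023 -0.08003245 -0.00201285]
 [-0.00178134  0.00296406 -0.99999402]] [-3.55009230e+01 -1.49888553e+01 -8.20617502e+00  9.65845427e+01
 -3.27241841e-04  5.90896787e+01] [ 0.00174777 -0.10673928 -0.87138398] 0.05003965788531249
```

View pics/w2.png

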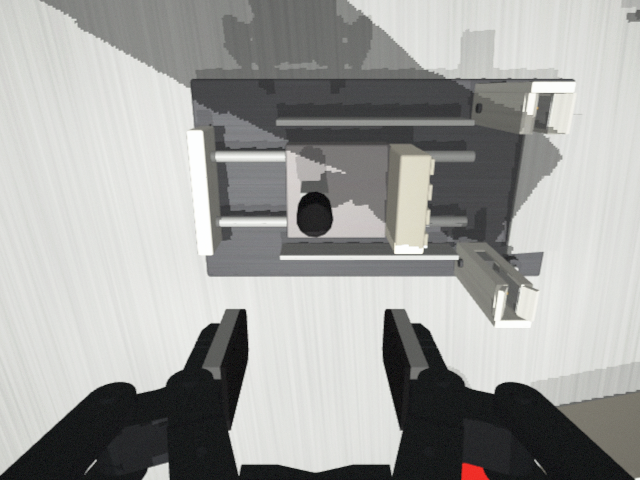

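Pusher back: the white block is now at (408,200), well behind the slots, and the knob is at (314,215). I'll refine the slot middle from this view's depth and move over to the rack.

```bash
python3 - <<'E'
import pickle;from h import *
c=pickle.load(open("w2.pkl","rb"));P=cloud(c);z=P[...,2]
print("knob",dep(c,314,219))
th=np.radians(-4.6);ex=np.array([np.cos(th),np.sin(th)]);ey=np.array([-ex[1],ex[0]])
m0=np.array([.6003,-.1725]);L=(P[...,:2]-m0);a=L@ex;b=L@ey
# slot walls: points at z .1-.125 inside slot |a|<8mm , flat walls; and tops
for s in(1,-1):
    for lo,hi in((56,66),(66,76),(76,84)):
        k=(s*b*1000>lo)&(s*b*1000<hi)&(z>.105)&(z<.126)&(abs(a)<.0085)
        top=(s*b*1000>lo)&(s*b*1000<hi)&(z>.134)&(z<.142)&(abs(a)<.025)
        print(s,lo,k.sum(),np.percentile(a[k]*1000,[5,20,50,80,95]).round(1) if k.sum() else "", top.sum(),np.percentile(a[top]*1000,[1,5,95,99]).round(1) if top.sum() else "")
    k=(s*b>.04)&(s*b<.1)&(z>.126)&(z<.142)&(abs(a)<.03)
    print("b ext",np.percentile(s*b[k]*1000,[1,3,97,99]).round(1))
E
```

```text
knob [ 0.4459 -0.159   0.1466]
1 56 155 [4.4 4.7 5.1 5.6 6. ] 259 [-15.2 -14.8  14.8  15.7]
1 66 173 [4.3 4.5 4.9 5.1 5.5] 327 [-15.1 -14.6  14.7  15.6]
1 76 145 [4.4 4.7 5.1 5.5 6. ] 273 [-15.2 -14.7  15.   15.7]
b ext [56.9 58.3 89.7 90.4]
-1 56 219 [-7.7  4.   5.   5.8  7.6] 190 [-15.1 -14.7  14.5  15.3]
-1 66 114 [4.1 4.4 4.7 5.  5.3] 215 [-15.1 -14.6  14.6  15.7]
-1 76 88 [1.4 4.3 4.8 5.  5.3] 166 [-15.2 -14.8  14.5  15. ]
b ext [57.1 57.8 89.6 90.2]
```

drive_tool(rows=[4,8,1,0,0,0.1,8,20,1,0,0,0.2,14,38.4,1,0,0,0.272,14,38.4,1,0,0,0.272,14,38.4,1,0,0,0.272,14,38.4,1,0,0,0.272,14,38.4,1,0,0,0.272,14,38.4,1,0,0,0.272,14,38.4,1,0,0,0.272,14,38.4,1,0,0,0.272,14,38.4,1,0,0,0.272,14,38.4,1,0,0,0.272,14,38.4,1,0,0,0.272])

```text
time_s: 6.5
tool_pos: [0.5849, 0.2253, 0.297]
tcp_rot: [[-0.191, 0.982, -0.002], [0.982, 0.191, -0.001], [-0.0, -0.002, -1.0]]
force: [0.3, -0.1, -0.9]
opening: 0.0501
```

```bash
python3 - <<'E'
from plant import ctrl,eyes
import cv2,pickle
from h import *
o=ctrl.get_obs();print(o["time_s"],o["tool_pos"],o["tcp_rot"],o["q"],o["force"],o["opening"])
c=wr(eyes.camera("wrist"),o);cv2.imwrite("pics/w3.png",c["frame"]);pickle.dump(c,open("w3.pkl","wb"))
E
```

```text
6.5 [0.58492674 0.22528092 0.2969693 ] [[-1.91255903e-01  9.81538174e-01 -1.99821200e-03]
 [ 9.81540167e-01  1.91254908e-01 -6.79326606e-04]
 [-2.84617143e-04 -2.09125056e-03 -9.99997773e-01]] [ 9.14127310e+00  1.26196577e+01  1.97745094e+01  9.72740704e+01
 -2.02394101e-02  8.81152244e+01] [ 0.32662253 -0.10394783 -0.85750339] 0.050079773245811525
```

View pics/w3.png

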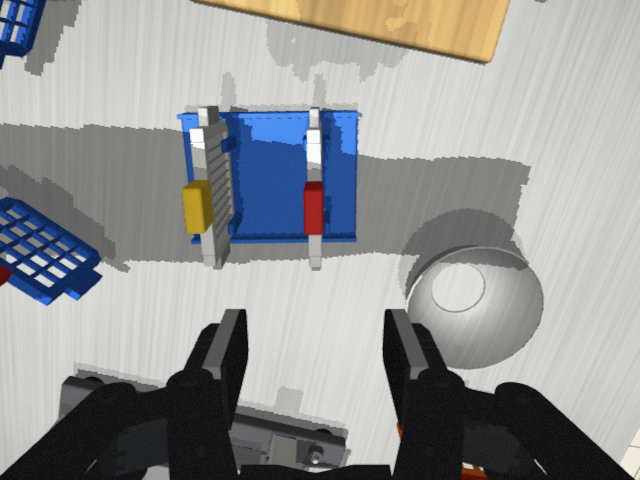

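The slot middle comes out at (0.600,-0.1725), yaw -4.6°; both posts agree. The red tab is at (314,207) on the steel grid, with the yellow-tabbed fine grid at (198,207). Now I'll fit the tab.

```bash
python3 - <<'E'
import pickle,cv2;from h import *
c=pickle.load(open("w3.pkl","rb"));P=cloud(c);z=P[...,2];F=c["frame"].astype(int)
v,u=np.mgrid[:480,:640]
red=(F[...,2]>90)&(F[...,1]<60)&(u>290)&(u<340)&(v>170)&(v<245)
k=red&(z>.138);q=P[k]
r=cv2.minAreaRect((q[:,:2]*1000).astype(np.float32));print("tab top",r,np.median(q[:,2]),q[:,:2].min(0),q[:,:2].max(0))
g=~red&(u>300)&(u<330)&(v>100)&(v<275)&(z>.105)&(z<.118)
q=P[g];r=cv2.minAreaRect((q[:,:2]*1000).astype(np.float32));print("frame top",r,np.median(q[:,2]),len(q))
e=(u>300)&(u<335)&(v>90)&(v<280)&(z>.07)&(z<.1);q=P[e];print("ears",np.percentile(q,[1,50,99],0).round(4))
al=(u>300)&(u<330)&(v>95)&(v<275)&(z>.08)&(z<.15);q=P[al][:,:2];m=q.mean(0);w,V=np.linalg.eigh(np.cov((q-m).T));print(m,np.degrees(np.arctan2(-V[0,1],V[1,1])))
# ends
ey=V[:,1]*np.sign(V[1,1]);t=(P[...,:2]-[.586,.225])@ey
print("ear extents",t[al].min(),t[al].max(),"tab",np.percentile(t[k],[1,99]),"frame",np.percentile(t[g],[1,99]))
E
```

```text
tab top ((576.2885131835938, 259.6056213378906), (13.49017333984375, 99.41887664794922), 11.263742446899414) 0.1438385584762039 [0.56930003 0.209755  ] [0.59225398 0.30889952]
frame top ((582.618408203125, 227.2181396484375), (13.702045440673828, 109.38356018066406), 9.965405464172363) 0.11292814900128456 1109
ears [[0.5664 0.1603 0.0771]
 [0.572  0.2862 0.0878]
 [0.6004 0.2949 0.0982]]
[0.58117839 0.23657001] 11.528481093216747
ear extents -0.06622190884522143 0.07109787762197566 tab [-0.01261421  0.01949698] frame [-0.05102926  0.05732729]
```

```bash
python3 - <<'E'
import pickle,cv2;from h import *
c=pickle.load(open("w3.pkl","rb"));P=cloud(c);z=P[...,2];F=c["frame"].astype(int)
v,u=np.mgrid[:480,:640]
red=(F[...,2]>90)&(F[...,1]<60)&(u>290)&(u<340)&(v>170)&(v<245)&(z>.138)
for th in(10,11,12):
    e=np.radians(th);ex=np.array([np.cos(e),np.sin(e)]);ey=np.array([-ex[1],ex[0]])
    D=P[...,:2]-[.585,.228];a=D@ex*1000;b=D@ey*1000
    k=red&(abs(b)<25)
    print(th,"tab a",np.percentile(a[k],[2,50,98]).round(1))
    g=(~red)&(z>.108)&(z<.118)&(abs(a)<12)
    for lo,hi in((-55,-35),(-35,-17),(20,38),(38,55)):
        w=g&(b>lo)&(b<hi);print(lo,w.sum(),np.percentile(a[w],[3,50,97]).round(1) if w.sum() else "")
E
```

```text
10 tab a [-8.6 -2.2  4.4]
-55 279 [-4.9 -0.6  4.2]
-35 120 [-5.8 -1.   3.9]
20 311 [-7.3 -2.7  1.9]
38 309 [-8.2 -3.1  1.5]
11 tab a [-8.6 -2.1  4.4]
-55 279 [-5.6 -1.5  3.4]
-35 119 [-6.3 -1.5  3.3]
20 308 [-6.8 -2.2  2.3]
38 313 [-7.4 -2.2  2.3]
12 tab a [-8.8 -2.2  4.4]
-55 279 [-6.6 -2.2  2.6]
-35 120 [-6.9 -2.   2.8]
20 308 [-6.3 -1.7  2.9]
38 313 [-6.6 -1.5  3.1]
```

drive_tool(rows=[-0.2,0.2,-3.5,0,0,0.008,-0.2,0.2,-7,0,0,0.008,-0.2,0.2,-10.5,0,0,0.008,-0.2,0.2,-13.5,0,0,0.008,-0.2,0.2,-16,0,0,0.008,-0.2,0.2,-17.5,0,0,0.008,-0.2,0.2,-18,0,0,0.008,-0.2,0.2,-18,0,0,0.008,-0.2,0.2,-18,0,0,0.008], jaw=4.5)

```text
time_s: 7.3
tool_pos: [0.5839, 0.2268, 0.1196]
tcp_rot: [[-0.198, 0.98, 0.001], [0.98, 0.198, 0.0], [-0.0, 0.001, -1.0]]
force: [0.4, 0.0, -0.4]
opening: 0.0448
```

drive_tool(rows=[0,0,0,0,0,0,0,0,0,0,0,0,0,0,0,0,0,0,0,0,0,0,0,0,0,0,0,0,0,0,0,0,0,0,0,0,0,0,0,0,0,0,0,0,0,0,0,0], jaw=0.5, force=60)

```text
time_s: 7.97
tool_pos: [0.5844, 0.2276, 0.12]
tcp_rot: [[-0.199, 0.98, 0.003], [0.98, 0.199, 0.0], [-0.0, 0.003, -1.0]]
force: [0.9, -0.5, 7.2]
opening: 0.0127
```

drive_tool(rows=[0,0,0.5,0,0,0,0,0,1.5,0,0,0,0,0,3,0,0,0,0,0,5,0,0,0,0,0,8,0,0,0,0,0,11,0,0,0,0,0,14,0,0,0,0,0,17,0,0,0,0,0,19,0,0,0,0,0,19,0,0,0])

```text
time_s: 8.8
tool_pos: [0.5845, 0.2277, 0.3142]
tcp_rot: [[-0.199, 0.98, 0.007], [0.98, 0.199, 0.001], [-0.0, 0.007, -1.0]]
force: [0.8, 0.2, -1.8]
opening: 0.0124
```

drive_tool(rows=[0,-3,0,0,0,-0.02,0.4,-6,0,0,0,-0.05,0.6,-10,0,0,0,-0.1,0.8,-13.5,0,0,0,-0.15,1,-17,0,0,0,-0.2,1.2,-20.5,0,0,0,-0.25,1.6,-24,0,0,0,-0.28,1.6,-27.5,0,0,0,-0.28,1.6,-31,0,0,0,-0.28,1.6,-34,0,0,0,-0.28,1.6,-37,0,0,0,-0.28,1.6,-39,0,0,0,-0.28,1.6,-40,0,0,0,-0.28,1.6,-40,0,0,0,-0.28,1.6,-40,0,0,0,-0.28,1.6,-40,0,0,0,-0.28])

```text
time_s: 10.13
tool_pos: [0.5994, -0.1711, 0.3082]
tcp_rot: [[0.079, 0.997, -0.0], [0.997, -0.079, 0.001], [0.001, -0.0, -1.0]]
force: [-0.3, 0.4, -2.0]
opening: 0.0128
```

```bash
python3 - <<'E'
from plant import ctrl,eyes
import cv2,pickle
from h import *
o=ctrl.get_obs();print(o["time_s"],o["tool_pos"],o["tcp_rot"],o["q"],o["force"],o["wrist_torque"],o["opening"])
c=wr(eyes.camera("wrist"),o);cv2.imwrite("pics/w4.png",c["frame"]);pickle.dump((c,o),open("w4.pkl","wb"))
s=eyes.camera("scene");cv2.imwrite("pics/s4.png",cv2.resize(s["frame"][100:330,200:460],None,fx=3,fy=3-.4,interpolation=2));pickle.dump(s,open("s4.pkl","wb"))
E
```

```text
10.1333 [ 0.59940292 -0.17111781  0.3081564 ] [[ 7.89182403e-02  9.96881039e-01 -3.25788713e-04]
 [ 9.96880906e-01 -7.89180221e-02  6.35734358e-04]
 [ 6.08040927e-04 -3.74943584e-04 -9.99999745e-01]] [-2.79445000e+01  1.22942759e+01  2.05936911e+01  9.83329744e+01
  2.34304873e-02  6.65818763e+01] [-0.31198715  0.38663662 -1.9884867 ] [ 0.07007932 -0.04939922  0.01127024] 0.01282410033060006
```

View pics/w4.png

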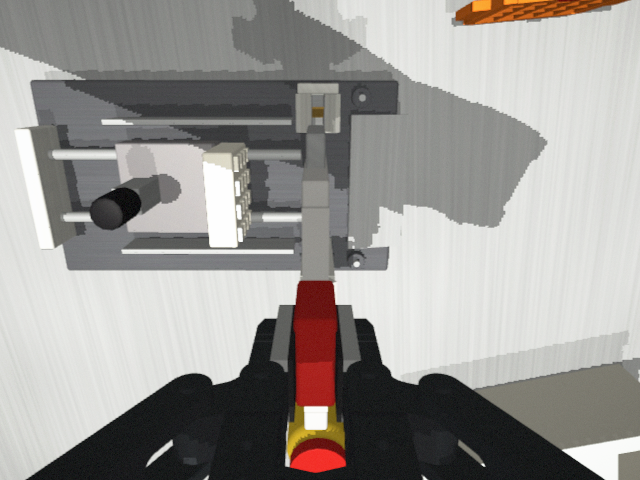

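View pics/s4.png

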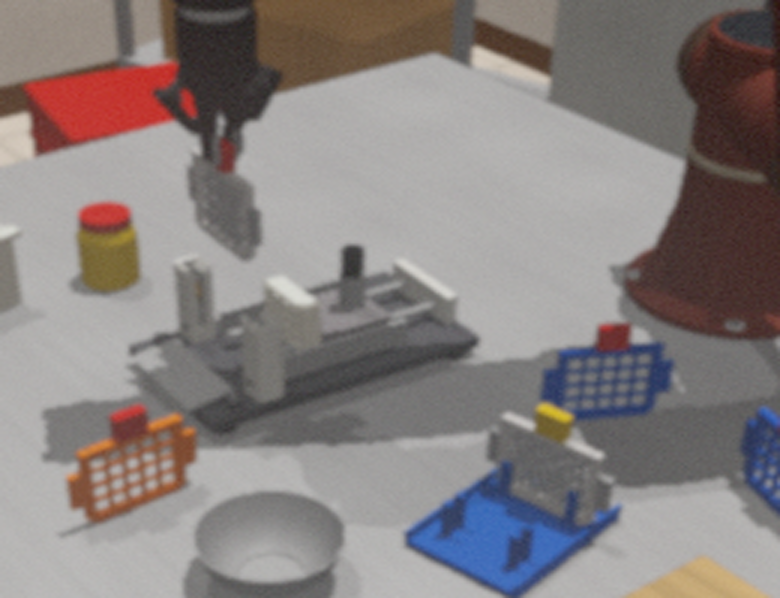

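```bash
cat > g.py <<'E'
from h import *
def grid(c,o):
    P=cloud(c);z=P[...,2]
    th=np.radians(-4.6);ex=np.array([np.cos(th),np.sin(th)]);ey=np.array([-ex[1],ex[0]])
    D=P[...,:2]-[.6003,-.1725];a=D@ex*1000;b=D@ey*1000
    t=o["tool_pos"];zt=t[2]
    dt=t[:2]-[.6003,-.1725];print("tcp a,b",(dt@ex*1000).round(1),(dt@ey*1000).round(1),"z",zt.round(4),"yaw",np.degrees(np.arctan2(-o["tcp_rot"][0,0],o["tcp_rot"][1,0])).round(2))
    ok=abs(a)<14
    for lo,hi in((-54,-40),(-40,-25),(20,28),(28,36),(36,44),(44,52)):
        k=ok&(b>lo)&(b<hi)&(z>zt-.017)&(z<zt+.006);
        if k.sum()>5:print("ftop",lo,k.sum(),np.percentile(a[k],[3,50,97]).round(1),"z",(np.median(z[k])*1e3).round(1))
    k=ok&(b>-56)&(b<72)&(z>zt-.09)&(z<zt+.006);print("b max",np.percentile(b[k],[1,99,99.8]).round(1))
    for lo,hi in((56,60),(60,64),(64,69)):
        k=ok&(b>lo)&(b<hi)&(z>zt-.06)&(z<zt-.017)
        if k.sum()>5:print("ear top",lo,k.sum(),np.percentile(a[k],[3,50,97]).round(1),"z",(np.median(z[k])*1e3).round(1),(zt-np.median(z[k]))*1e3)
    k=ok&(b>15)&(b<56)&(z>zt-.017)&(z<zt+.006);print("frame end b",b[k].max())
E
python3 - <<'E'
import pickle;from g import *
c,o=pickle.load(open("w4.pkl","rb"));grid(c,o)
print(dep(c,316,418),dep(c,317,350),dep(c,317,390),dep(c,316,290))
E
```

```text
tcp a,b -1.0 1.3 z 0.3082 yaw -4.53
ftop -54 519 [-5.7 -1.   3.7] z 300.9
ftop 20 512 [-5.9 -1.2  3.5] z 301.0
ftop 28 545 [-5.8 -1.   3.8] z 301.0
ftop 36 587 [-6.1 -1.   3.7] z 301.0
ftop 44 607 [-6.  -1.4  3.6] z 300.9
b max [-52.3  70.1  70.1]
ear top 56 296 [-5.1 -1.1  2.6] z 276.4 31.769961041755945
ear top 60 197 [-5.1 -1.5  2.6] z 276.0 32.136357626962706
ear top 64 259 [-5.1 -1.1  2.5] z 275.9 32.24850436165144
frame end b 55.99914063356915
[ 0.596  -0.2196  0.301 ] [ 0.6005 -0.1654  0.3318] [ 0.5993 -0.1809  0.3318] [ 0.6011 -0.1547  0.31  ]
```

drive_tool(rows=[0.1,-0.12,-2,0,0,0,0.1,-0.12,-4,0,0,0,0.1,-0.12,-6,0,0,0,0.1,-0.12,-7.5,0,0,0,0.1,-0.12,-8.4,0,0,0,0.1,-0.12,-8.4,0,0,0,0.1,-0.12,-8.4,0,0,0,0.1,-0.12,-8.4,0,0,0])

```text
time_s: 10.9
tool_pos: [0.6009, -0.1736, 0.2258]
tcp_rot: [[0.08, 0.997, 0.002], [0.997, -0.08, -0.001], [-0.001, 0.002, -1.0]]
force: [0.2, -0.0, -2.6]
opening: 0.0128
```

```bash
python3 - <<'E'
from plant import ctrl,eyes
import cv2,pickle
from g import *
o=ctrl.get_obs();print(o["time_s"],o["tool_pos"],o["force"],o["wrist_torque"])
c=wr(eyes.camera("wrist"),o);cv2.imwrite("pics/w5.png",c["frame"]);pickle.dump((c,o),open("w5.pkl","wb"));grid(c,o)
E
```

```text
10.9 [ 0.60090844 -0.17355802  0.22578665] [ 0.20327343 -0.02493142 -2.64713857] [-0.03840579  0.04553082 -0.03252867]
tcp a,b 0.7 -1.0 z 0.2258 yaw -4.56
ftop -54 453 [-4.   0.7  5.4] z 218.6
ftop 20 522 [-4.2  0.7  5.2] z 218.6
ftop 28 557 [-4.1  0.7  5.5] z 218.6
ftop 36 605 [-4.4  0.3  5.4] z 218.6
ftop 44 601 [-4.3  0.7  5.3] z 218.6
b max [-54.2  70.2  71.6]
ear top 56 197 [-3.3  0.3  4.4] z 193.5 32.27580824397311
ear top 60 199 [-3.3  0.7  4.4] z 193.5 32.301512295971975
ear top 64 281 [-3.1  0.7  4.3] z 193.0 32.81003534908258
frame end b 53.971067382807114
```

View pics/w5.png

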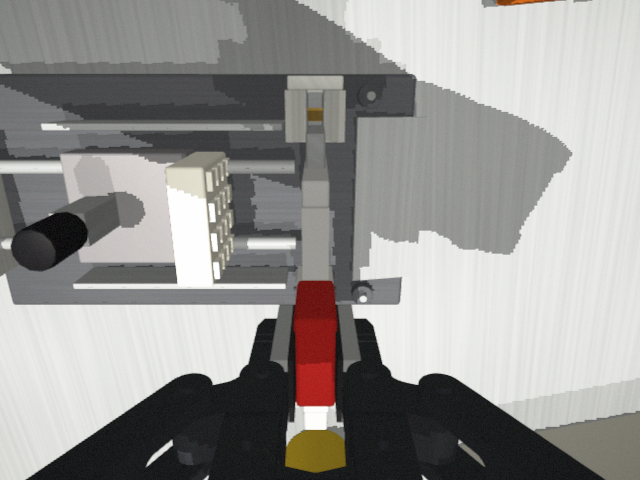

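drive_tool(rows=[-0.04,0.08,0,0,0,0,-0.04,0.08,-0.6,0,0,0,-0.04,0.08,-1.2,0,0,0,-0.04,0.08,-1.8,0,0,0,-0.04,0.08,-2.4,0,0,0,-0.04,0.08,-3,0,0,0,-0.04,0.08,-3.5,0,0,0,-0.04,0.08,-4,0,0,0,-0.04,0.08,-4.2,0,0,0,-0.04,0.08,-4.2,0,0,0,-0.04,0.08,-4.2,0,0,0])

```text
time_s: 11.87
tool_pos: [0.6, -0.1729, 0.1824]
tcp_rot: [[0.08, 0.997, 0.0], [0.997, -0.08, -0.0], [-0.0, 0.0, -1.0]]
force: [-0.1, 0.6, -2.6]
opening: 0.0127
```

```bash
python3 - <<'E'
from plant import ctrl,eyes
import cv2,pickle
from g import *
o=ctrl.get_obs();print(o["time_s"],o["tool_pos"],o["force"],o["wrist_torque"])
c=wr(eyes.camera("wrist"),o);cv2.imwrite("pics/w6.png",c["frame"]);pickle.dump((c,o),open("w6.pkl","wb"));grid(c,o)
E
```

```text
11.8667 [ 0.60000416 -0.17285041  0.18239147] [-0.12395904  0.63727121 -2.5604667 ] [ 0.04207757  0.02440897 -0.00089838]
tcp a,b -0.3 -0.4 z 0.1824 yaw -4.58
ftop -54 470 [-5.  -0.3  4.4] z 175.2
ftop 20 518 [-5.1 -0.3  4.2] z 175.2
ftop 28 557 [-5.1 -0.3  4.5] z 175.2
ftop 36 584 [-5.3 -0.6  4.5] z 175.3
ftop 44 608 [-5.3 -0.4  4.4] z 175.2
b max [-53.7  71.5  71.9]
ear top 56 423 [-12.7  -0.3  12.7] z 139.3 43.137552111497
ear top 60 611 [-13.1  -0.7  13. ] z 137.8 44.58223143053341
ear top 64 850 [-13.   -0.6  13. ] z 137.6 44.80607531229158
frame end b 54.6653086862992
```

View pics/w6.png

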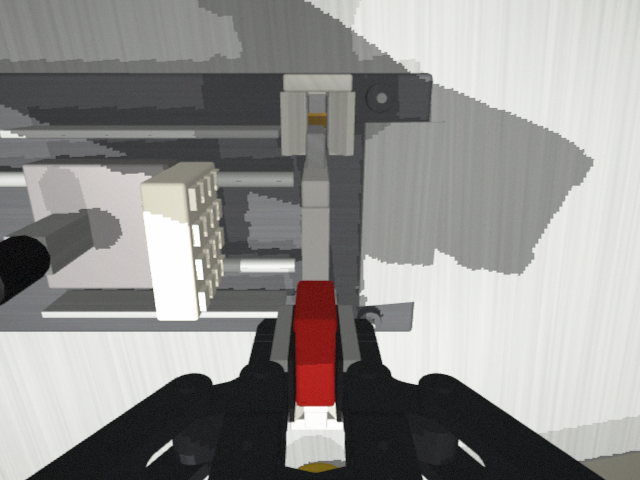

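The ears are in the slot mouths without contact (+y ear at (317,108)), and the grid is level and centred. Now I press past the clips in small steps.

drive_tool(rows=[0,0,-0.1,0,0,0,0,0,-0.2,0,0,0,0,0,-0.3,0,0,0,0,0,-0.4,0,0,0,0,0,-0.5,0,0,0,0,0,-0.6,0,0,0,0,0,-0.7,0,0,0,0,0,-0.7,0,0,0])

```text
time_s: 12.58
tool_pos: [0.6006, -0.1731, 0.1764]
tcp_rot: [[0.08, 0.997, 0.002], [0.997, -0.08, -0.001], [-0.001, 0.002, -1.0]]
force: [-0.1, 0.9, 4.9]
opening: 0.0128
```

drive_tool(rows=[0,0,-0.1,0,0,0,0,0,-0.2,0,0,0,0,0,-0.3,0,0,0,0,0,-0.3,0,0,0])

```text
time_s: 12.92
tool_pos: [0.6009, -0.1733, 0.1741]
tcp_rot: [[0.08, 0.997, 0.003], [0.997, -0.08, -0.001], [-0.001, 0.003, -1.0]]
force: [-0.5, 1.6, 7.9]
opening: 0.0126
```

drive_tool(rows=[0,0,-0.1,0,0,0,0,0,-0.2,0,0,0,0,0,-0.3,0,0,0,0,0,-0.3,0,0,0])

```text
time_s: 13.25
tool_pos: [0.6011, -0.1734, 0.172]
tcp_rot: [[0.08, 0.997, 0.004], [0.997, -0.08, -0.002], [-0.002, 0.004, -1.0]]
force: [1.2, 2.7, 7.9]
opening: 0.0131
```

drive_tool(rows=[0,0,-0.05,0,0,0,0,0,-0.1,0,0,0,0,0,-0.15,0,0,0,0,0,-0.2,0,0,0,0,0,-0.2,0,0,0])

```text
time_s: 13.67
tool_pos: [0.6002, -0.1729, 0.1673]
tcp_rot: [[0.08, 0.997, 0.0], [0.997, -0.08, -0.0], [-0.0, 0.0, -1.0]]
force: [2.4, 0.3, 3.9]
opening: 0.0131
```

```bash
cat > look.py <<'E'
from plant import ctrl,eyes
import cv2,pickle,sys
from g import *
o=ctrl.get_obs();print(o["time_s"],o["tool_pos"],o["force"],o["wrist_torque"])
c=wr(eyes.camera("wrist"),o);cv2.imwrite(f"pics/{sys.argv[1]}.png",c["frame"]);grid(c,o)
E
python3 look.py w7
```

```text
13.6667 [ 0.60017109 -0.17291819  0.16726738] [2.35339377 0.25524857 3.9422745 ] [ 0.18365407 -0.53322882 -0.00157277]
tcp a,b -0.1 -0.4 z 0.1673 yaw -4.58
ftop -54 475 [-4.8 -0.1  4.6] z 160.1
ftop 20 529 [-4.9 -0.1  4.5] z 160.2
ftop 28 552 [-4.9 -0.1  4.7] z 160.2
ftop 36 586 [-5.1 -0.1  4.6] z 160.2
ftop 44 615 [-5.1 -0.1  4.5] z 160.1
b max [-53.6  71.6  71.9]
ear top 56 456 [-12.8  -0.3  12.7] z 135.0 32.23663369258789
ear top 60 696 [-13.2  -0.5  12.9] z 135.1 32.16335434278281
ear top 64 976 [-13.   -0.1  13.2] z 134.8 32.477215275106666
frame end b 54.646009972831074
```

drive_tool(rows=[0,0,-0.05,0,0,0,0,0,-0.1,0,0,0,0,0,-0.15,0,0,0,0,0,-0.2,0,0,0,0,0,-0.25,0,0,0,0,0,-0.3,0,0,0])

```text
time_s: 14.22
tool_pos: [0.5999, -0.1729, 0.1642]
tcp_rot: [[0.08, 0.997, -0.0], [0.997, -0.08, -0.0], [-0.0, -0.0, -1.0]]
force: [-0.7, 0.6, 3.7]
opening: 0.0133
```

drive_tool(rows=[0,0,-0.05,0,0,0,0,0,-0.1,0,0,0,0,0,-0.15,0,0,0,0,0,-0.2,0,0,0,0,0,-0.25,0,0,0])

```text
time_s: 14.63
tool_pos: [0.6, -0.1728, 0.1617]
tcp_rot: [[0.08, 0.997, -0.0], [0.997, -0.08, -0.0], [-0.0, -0.0, -1.0]]
force: [0.2, 0.7, 3.3]
opening: 0.013
```

drive_tool(rows=[0,0,-0.05,0,0,0,0,0,-0.1,0,0,0,0,0,-0.15,0,0,0,0,0,-0.2,0,0,0])

```text
time_s: 14.97
tool_pos: [0.6, -0.1729, 0.1598]
tcp_rot: [[0.08, 0.997, 0.0], [0.997, -0.08, -0.0], [-0.0, 0.0, -1.0]]
force: [-0.4, 1.3, 3.5]
opening: 0.013
```

Ears at about 0.0826, just above the highest possible rest. From here I feel for the rests one short step at a time.

drive_tool(rows=[0,0,-0.05,0,0,0,0,0,-0.1,0,0,0,0,0,-0.15,0,0,0,0,0,-0.2,0,0,0])

```text
time_s: 15.3
tool_pos: [0.6, -0.1729, 0.1578]
tcp_rot: [[0.08, 0.997, 0.0], [0.997, -0.08, -0.0], [-0.0, 0.0, -1.0]]
force: [0.3, 0.4, 4.1]
opening: 0.0128
```

drive_tool(rows=[0,0,-0.05,0,0,0,0,0,-0.1,0,0,0,0,0,-0.15,0,0,0,0,0,-0.2,0,0,0])

```text
time_s: 15.63
tool_pos: [0.6, -0.1729, 0.1558]
tcp_rot: [[0.08, 0.997, 0.0], [0.997, -0.08, -0.0], [-0.0, 0.0, -1.0]]
force: [0.2, 1.4, 4.3]
opening: 0.0129
```

drive_tool(rows=[0,0,-0.05,0,0,0,0,0,-0.1,0,0,0,0,0,-0.15,0,0,0,0,0,-0.2,0,0,0])

```text
time_s: 15.97
tool_pos: [0.6, -0.1729, 0.1538]
tcp_rot: [[0.08, 0.997, 0.0], [0.997, -0.08, -0.0], [-0.0, 0.0, -1.0]]
force: [-0.0, 0.3, 3.5]
opening: 0.0123
```

drive_tool(rows=[0,0,-0.05,0,0,0,0,0,-0.1,0,0,0,0,0,-0.15,0,0,0,0,0,-0.2,0,0,0])

```text
time_s: 16.3
tool_pos: [0.6002, -0.1729, 0.1532]
tcp_rot: [[0.08, 0.997, 0.001], [0.997, -0.08, -0.001], [-0.0, 0.001, -1.0]]
force: [-3.8, 3.8, 16.1]
opening: 0.0128
```

A hard stop at TCP 0.1532, which puts the ears at about 0.076. I'll hold, take one small confirming press, and look.

drive_tool(rows=[0,0,-0.05,0,0,0,0,0,-0.05,0,0,0])

```text
time_s: 16.47
tool_pos: [0.6003, -0.1729, 0.1532]
tcp_rot: [[0.08, 0.997, 0.002], [0.997, -0.08, -0.001], [-0.001, 0.002, -1.0]]
force: [-3.3, 2.9, 15.8]
opening: 0.0129
```

```bash
python3 look.py w8
```

```text
16.4667 [ 0.60030758 -0.17287464  0.15324479] [-3.30093388  2.9073942  15.84136976] [0.74161096 1.01149416 0.08671649]
tcp a,b 0.0 -0.4 z 0.1532 yaw -4.57
ftop -54 487 [-4.7  0.   4.7] z 146.1
ftop 20 525 [-4.8 -0.3  4.5] z 146.2
ftop 28 545 [-5.1 -0.3  4.5] z 146.1
ftop 36 584 [-5.  -0.3  4.4] z 146.2
ftop 44 608 [-4.9 -0.1  4.6] z 146.1
b max [-53.4  71.7  71.9]
ear top 56 402 [-9.2 -0.3 10.1] z 126.6 26.66413565632031
ear top 60 556 [-9.2  0.3 10.1] z 129.1 24.13960464198453
ear top 64 821 [-9.1  0.1 10.3] z 128.2 25.02489309310446
frame end b 54.70452511926803
```

drive_tool(rows=[0,0,0,0,0,0,0,0,0,0,0,0,0,0,0,0,0,0,0,0,0,0,0,0,0,0,0,0,0,0,0,0,0,0,0,0], jaw=4.5)

```text
time_s: 17.02
tool_pos: [0.5999, -0.1728, 0.151]
tcp_rot: [[0.08, 0.997, -0.0], [0.997, -0.08, 0.0], [0.0, -0.0, -1.0]]
force: [0.1, -0.4, 0.4]
opening: 0.0451
```

```bash
python3 look.py w9
```

```text
17.0167 [ 0.59986057 -0.17283859  0.15095457] [ 0.0651198  -0.35800963  0.40088224] [ 0.00020756  0.0022593  -0.02456412]
tcp a,b -0.4 -0.4 z 0.151 yaw -4.59
ftop -54 489 [-5.1 -0.4  4.3] z 146.1
ftop 20 534 [-5.2 -0.4  4.4] z 146.3
ftop 28 563 [-5.1 -0.4  4.3] z 146.2
ftop 36 593 [-5.1 -0.4  4.2] z 146.2
ftop 44 627 [-5.1 -0.4  4.3] z 146.1
b max [-53.3  71.6  71.9]
ear top 56 361 [-7.5 -0.   8.6] z 121.9 29.09052052189709
ear top 60 480 [-7.8  0.4  8.8] z 127.6 23.31155286527625
ear top 64 708 [-7.5  0.4  8.8] z 122.0 28.956576872256875
frame end b 55.06697400414761
```

View pics/w9.png

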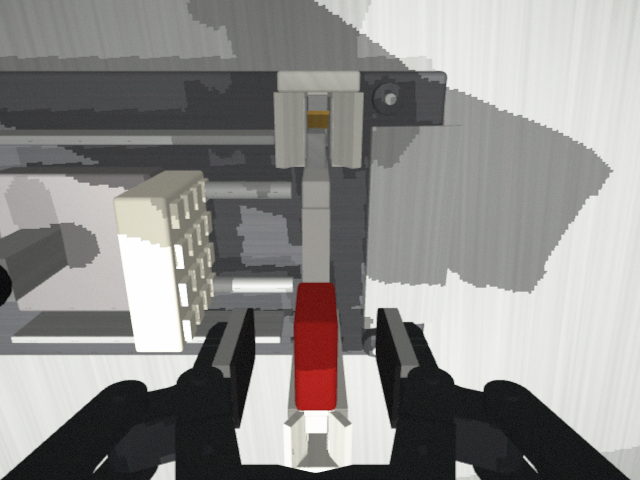

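Released, and the frame top stayed at 0.1462, level. To be sure both ears stay loaded on the rests, I'll lift off, close the fingers and press gently on the tab's top.

drive_tool(rows=[0,0,1,0,0,0,0,0,2.5,0,0,0,0,0,4,0,0,0,0,0,5.5,0,0,0,0.05,0.05,7,0,0,0,0.05,0.05,7,0,0,0])

```text
time_s: 17.57
tool_pos: [0.6018, -0.173, 0.2256]
tcp_rot: [[0.08, 0.997, 0.005], [0.997, -0.08, -0.002], [-0.002, 0.005, -1.0]]
force: [1.1, -0.4, 0.9]
opening: 0.0452
```

drive_tool(rows=[0,0,0,0,0,0,0,0,0,0,0,0,0,0,0,0,0,0,0,0,0,0,0,0,0,0,0,0,0,0,0,0,-1,0,0,0,0,0,-2,0,0,0,0,0,-3,0,0,0,0,0,-3.6,0,0,0,0,0,-3.6,0,0,0,0,0,-3.6,0,0,0], jaw=0)

```text
time_s: 18.48
tool_pos: [0.6001, -0.1721, 0.1846]
tcp_rot: [[0.08, 0.997, -0.001], [0.997, -0.08, 0.001], [0.0, -0.001, -1.0]]
force: [0.1, 0.7, -0.0]
opening: 0.0002
```

```bash
python3 look.py w10
```

```text
18.4833 [ 0.60010174 -0.17213892  0.18457461] [ 0.07922046  0.6746074  -0.00179846] [-0.02095802 -0.01364768 -0.01979524]
tcp a,b -0.2 0.3 z 0.1846 yaw -4.58
b max [ 6.8 71.5 72. ]
ear top 56 233 [-13.4  -4.9  13.2] z 134.6 49.950891344450106
ear top 60 405 [-13.3  -4.4  13.4] z 134.9 49.63520327717322
ear top 64 526 [-13.2  -4.4  13.5] z 134.9 49.63670438686138
frame end b 17.563201847517753
```

View pics/w10.png

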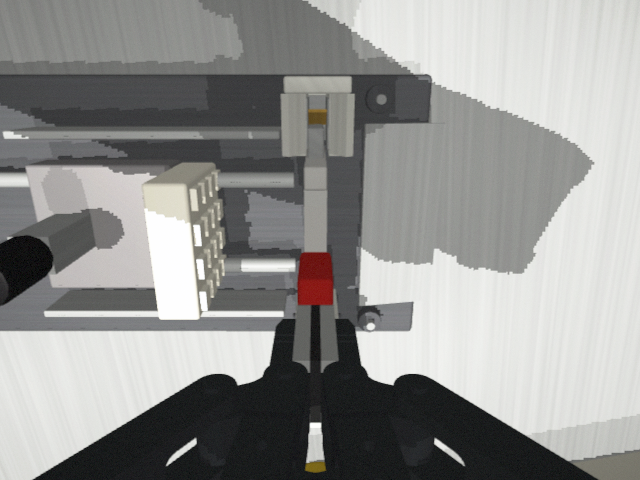

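drive_tool(rows=[0,0,-0.2,0,0,0,0,0,-0.4,0,0,0,0,0,-0.55,0,0,0,0,0,-0.65,0,0,0,0,0,-0.7,0,0,0,0,0,-0.75,0,0,0,0,0,-0.8,0,0,0,0,0,-0.8,0,0,0])

```text
time_s: 19.2
tool_pos: [0.6005, -0.1723, 0.1773]
tcp_rot: [[0.08, 0.997, 0.0], [0.997, -0.08, 0.0], [0.0, 0.0, -1.0]]
force: [0.0, -0.7, 0.7]
opening: 0.0004
```

drive_tool(rows=[0,0,-0.05,0,0,0,0,0,-0.1,0,0,0,0,0,-0.15,0,0,0,0,0,-0.15,0,0,0])

```text
time_s: 19.53
tool_pos: [0.6008, -0.1724, 0.1764]
tcp_rot: [[0.08, 0.997, 0.001], [0.997, -0.08, -0.0], [-0.0, 0.001, -1.0]]
force: [-0.1, -1.1, 4.4]
opening: -0.0
```

drive_tool(rows=[0,0,-0.05,0,0,0,0,0,-0.1,0,0,0,0,0,-0.15,0,0,0,0,0,-0.2,0,0,0,0,0,-0.2,0,0,0])

```text
time_s: 19.95
tool_pos: [0.6016, -0.1725, 0.1764]
tcp_rot: [[0.08, 0.997, 0.004], [0.997, -0.08, -0.001], [-0.001, 0.004, -1.0]]
force: [-0.2, 2.0, 14.3]
opening: -0.0
```

A hard stop at 14 N, with no downward movement. Lifting off for the final look.

drive_tool(rows=[0,0,0.1,0,0,0,0,0,0.2,0,0,0,0,0,0.3,0,0,0,0,0,0.5,0,0,0,0,0,1,0,0,0,0,0,3,0,0,0,0,0,6,0,0,0,0,0,9,0,0,0,-3,0,12,0,0,0,-6,0,14,0,0,0,-6,0,14,0,0,0,-6,0,14,0,0,0,-6,0,14,0,0,0])

```text
time_s: 21.03
tool_pos: [0.5407, -0.1725, 0.3135]
tcp_rot: [[0.08, 0.997, 0.0], [0.997, -0.08, -0.0], [0.0, 0.0, -1.0]]
force: [0.2, -0.3, -0.5]
opening: 0.0001
```

```bash
python3 - <<'E'
from plant import ctrl,eyes
import cv2
from h import *
o=ctrl.get_obs();print(o["time_s"],o["tool_pos"],o["force"])
c=wr(eyes.camera("wrist"),o);cv2.imwrite("pics/w11.png",c["frame"])
P=cloud(c);z=P[...,2]
th=np.radians(-4.6);ex=np.array([np.cos(th),np.sin(th)]);ey=np.array([-ex[1],ex[0]])
D=P[...,:2]-[.6003,-.1725];a=D@ex*1000;b=D@ey*1000
for lo in list(range(-54,-20,6))+list(range(20,54,6)):
    k=(abs(a)<7)&(b>lo)&(b<lo+6)&(z>.138)&(z<.155)
    if k.sum()>5:print(lo,k.sum(),np.percentile(a[k],[3,50,97]).round(1),(np.mean(z[k])*1e3).round(2))
k=(abs(a)<7)&(abs(b)<60)&(z>.14)&(z<.155);print("b",np.percentile(b[k],[.5,99.5]))
k=(abs(a)<10)&(abs(b)<25)&(z>.17)&(z<.185);print("tab",a[k].mean(),b[k].mean(),z[k].mean())
s=eyes.camera("scene");cv2.imwrite("pics/s11.png",cv2.resize(s["frame"][130:330,220:440],None,fx=3.5,fy=3,interpolation=2))
t=eyes.camera("top");cv2.imwrite("pics/t11.png",t["frame"])
E
```

```text
21.0333 [ 0.54068252 -0.17248084  0.31353295] [ 0.15998247 -0.32779292 -0.47562312]
-54 99 [-5.5 -1.1  4.4] 145.5
-48 101 [-5.5 -1.2  4. ] 145.86
-42 111 [-5.4 -1.   4.4] 145.72
-36 106 [-5.5 -1.2  4. ] 145.7
-30 73 [-5.5 -3.   3.8] 145.57
-24 21 [-5.5 -5.2 -3.7] 143.87
20 131 [-5.5 -1.3  4.3] 145.6
26 135 [-5.5 -1.1  3.9] 145.9
32 130 [-5.5 -1.4  4.1] 145.69
38 142 [-5.5 -1.1  4.3] 145.74
44 132 [-5.5 -1.4  4. ] 145.59
50 117 [-5.5 -1.2  3.7] 145.35
b [-54.71524076  54.48736506]
tab -1.166066743265163 0.814498306674404 0.17662561715253294
```

View pics/w11.png

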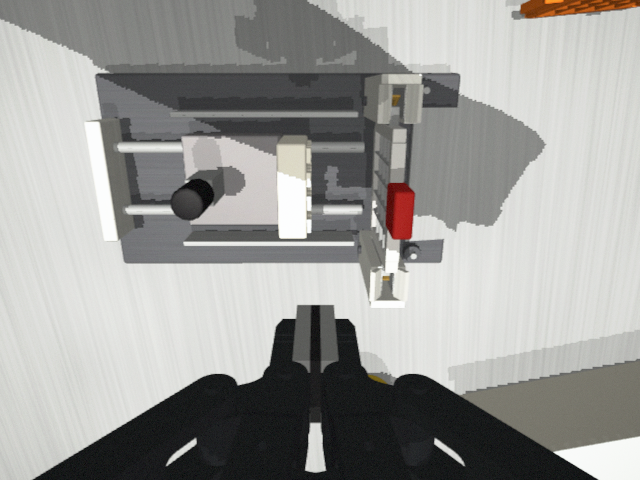

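View pics/s11.png

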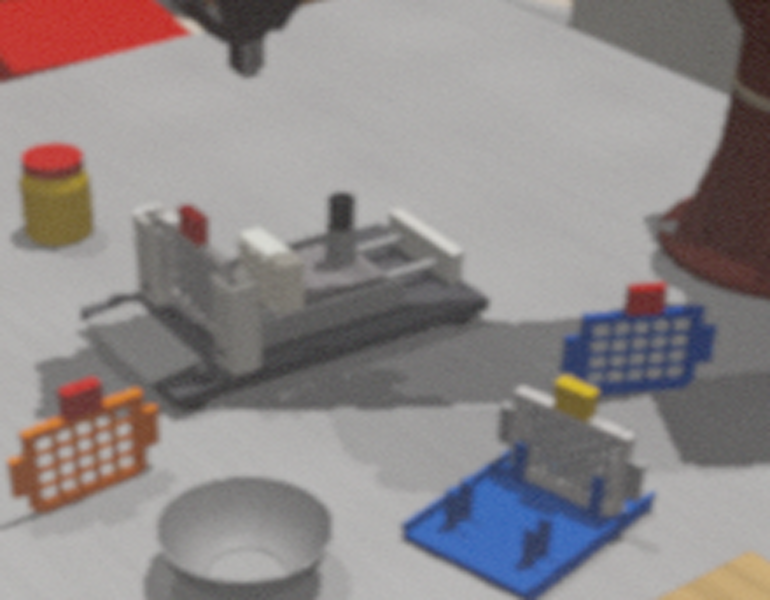

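View pics/t11.png

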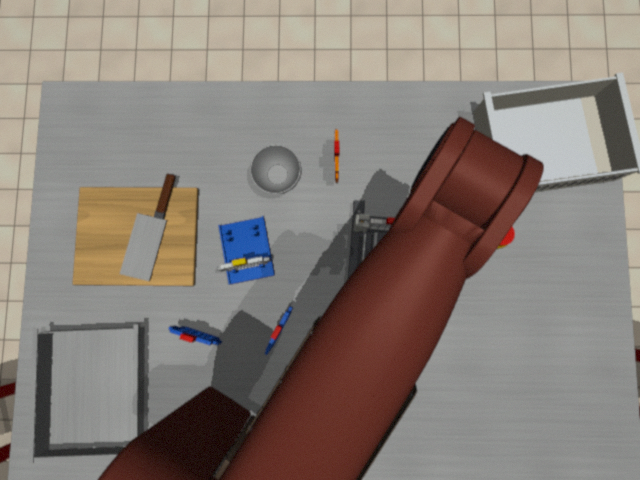

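The grid sits in both slots with its tab at (400,210), level within 0.3 mm over 100 mm and about 1 mm off centre. The pusher is back, and the fine grid, bowl and cleaver are where they were. The arm is clear, so I'm handing in.

```bash
python3 -c "
from plant import ctrl
print(ctrl.job_done())"
```

```text
the job is handed in; nothing more can be done
None
```

The coarse grid is seated in the cutter's slots, level, and the job is handed in at about 21 s of the 66 s; the hand-in reports no verdict.

- **Pusher:** I pulled it back by its knob about 72 mm, to roughly 0.085 m of travel. It stayed there.
- **Grid:** I took the steel red-tab grid from the rack and slid it past the clips, with a highest reading of about 8 N on the wrist between steps. I felt the rests as a hard stop with the ears about 76 mm above the table, with a wrist force of 16 N.
- **Release:** I let go, then pressed lightly on the tab with closed fingers. It stopped hard at 14 N with no further movement, and I backed the arm away.
- **Last checks:** The frame's top edge is level within about 0.3 mm over 100 mm. The grid is centred within about 1.2 mm and square to the slots.
- **Other objects:** The fine grid, bowl and cleaver have not visibly moved. The jar is partly hidden by the arm in the last top view but upright in its place in the scene view.
- **Small disagreement:** The last wrist view put the grid about 1 mm nearer the pusher than the earlier ones did (-1.2 mm against -0.4 mm). That is within the calibration error and the play in the slots.
- **Not measured directly:** How hard the ears now bear on the rests could only be inferred from the hard stops.

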